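# Clamp a sherd in the bonding press

### The arm

A 6-joint arm with a two-finger parallel gripper is mounted at the origin on the work surface; the furniture and walls round the work are solid. World frame = base frame: x ahead of the robot, y to its left, z up, the work surface at z = 0. Lengths are in mm, angles in rad, forces in N, time in s.
With the tool pointing down it reaches from about 275 to 975 mm from the base axis. Payload 8.4 kg.
Tool frame: the origin (TCP) lies at the very end of the fingers, on their centre line; the grasp point (between the pads) lies 19 mm behind it; z points along the fingers, x is the direction in which the jaws open and shut, and the axes are right-handed (so a half turn about z gives the same grasp; the last joint's range is limited). The gripper opens to 92 mm and grips with 3 to 60 N. Pads are 20 mm wide; open, the fingers measure 128 mm over their backs; the gripper's body (75 mm by 189 mm) begins 69 mm behind the grasp point.
Start: joints at [-1.297, 0.353, 1.633, -0, 1.155, -0.002], TCP at [170.196, -601.383, 214.583] pointing down, gripper open.
Joint ranges: [-2.63, 2.63], [-0.92, 2.1], [0.06, 2.66], [-1.3, 4.44], [0, 2.69], [-3.02, 3.02]. Speed limits (rad/s): [2.22, 2.22, 2.79, 3.14, 3.14, 3.14].

### API

Orientations are given as a rotation vector (axis times angle).
In Python, from cell import get_state, camera, job_done gives the robot as it stands. The module is installed in compiled form; this text tells all that it offers.
- The arm moves only by the shell command python3 -m creep 'ROWS' [FORCE]. ROWS is JSON, a list of rows, each an object with "claw": the opening, from 0 (shut) to 1 (fully open); "xyz": the shift along the tool's x, y, z in units of 40 mm (1.0 is 40 mm), a list of three; "turn": the turn about the tool's z in units of 8 degrees (1.0 is 8 degrees). In form: [{"claw": claw, "xyz": [tx, ty, tz], "turn": turn}, ...]. A call has 1 to 12 rows; each row is the pose to reach, as a shift and turn from the pose measured when the call began, along the tool's axes at that moment; what a row does not reach only later rows make up. A row lasts 1/8 s, in which the tool goes at most 62.5 mm and 10.7 degrees, less where a joint would pass 70% of its speed; a pose out of reach is approached as far as the arm can. A call with a gripper value outside its range is refused whole. The fingers move at their own pace and stop on an object; FORCE is the grip in N (left out, the last holds). Time passes only in rows, so rows that repeat a pose let the fingers close. It gives the time, the measured TCP pose, the force and the opening at its end, in the units of the state.
- get_state(): the state, without advancing time (a new reading comes with each control period).
- camera(name): name is "side" or "top" or "wrist"; returns a dict with "frame" (400x640x3 uint8, blue, green, red), "depth" (400x640 float32, mm along the optical axis (not along the pixel's ray), 0 where there is no reading), "camera_matrix" (3x3 intrinsics, pixels), "R" (3x3) and "t" (3): a world point X has camera coordinates R X + t; the wrist camera has in their place "tool_from_camera" (4x4, takes a point from camera to tool coordinates, whose origin is the TCP and whose axes are the tool frame's). Camera axes: x right, y down, z forward; pixel columns grow to the right and rows downward; lengths in mm; the calibration is good to about 2 mm. A picture is of the moment at which its call begins: read the wrist's pose just before it.
- job_done(): hands the job in, once; it reports no verdict.
The state is a dict: "t": time; "q": joint angles; "joint_velocities": joint speeds; "joint_efforts": joint torques, N m; "position": TCP position; "orientation": TCP orientation; "contact_force": force on the tool from outside, world axes, zero at the start; "moment": the same for the moment, N m; "finger_gap": finger opening in mm.
Only numpy, scipy, OpenCV 4.12 (cv2) and the standard library are available. Lean on these libraries where they do the work, as an engineer would, in place of code of your own. Each camera call takes 0.05 s, during which the arm holds its last target. There are 200 camera calls.

### The job

Push the press's carriage, with the sherd lying on it, all the way in until it meets its end stop under the raised clamp foot. Then push the upright clamp lever over, past its dead point, until it snaps down into lock and the foot presses on the sherd. Only push with the fingers: lift nothing, and leave the things standing round the press undisturbed.

Things in the scene. Friction and masses are not known exactly. Their poses are not given: they have to be found in the camera images.
- press: Bonding press, fixed to the table: wooden board (x -109 to 69, y -64 to 194 mm) topped by an aluminium plate, together 32 mm high, with a carriage in guides and a toggle clamp. Origin on the table straight below where the foot comes down; z up; x is the direction in which the carriage is pushed in (away from the robot); y points from the foot to the clamp
- carriage (a joint): Travel of the carriage, a light wooden tray 88 x 74 mm, along the press's x: 0 = out (start), 0.050 m = fully in at its end stop. It slides with about 2 N of friction and stays where it is left
- push_plate (a point): Centre of the front face (which looks to the press's -x, towards the robot) of the upright push plate at the front of the carriage, 56 mm above the table; the plate is 74 mm wide (along y), 8 mm thick, and its top edge is 74 mm above the table. Moves with the carriage
- lever (a joint): Angle of the clamp lever: 0 = open (lever upright, leaning 0.08 rad from the vertical to the press's -y), 1.45 rad = locked (lying out to the press's +y, about 0.2 rad above level). The spring pushes it back to open below the dead point at 0.95 rad (up to about 0.6 N m, so 8 N at the grip) and snaps it to lock beyond it
- lever_pivot (a point): The lever's pivot, 86 mm above the table, 98 mm along the press's y from its origin; the lever turns about the press's x axis through it. It lies between two steel cheeks (39 mm wide over x, y 63 to 111 mm, 94 mm high). The clamp arm, raised when open, reaches from there towards y = 0, its tip then about 150 mm high
- lever_end (a point): Free end of the lever on its centre line, 103 mm from the pivot. The outer 60 mm of the lever is a round black rubber grip 18 mm in diameter; nearer the pivot it is a steel bar 10 x 12 mm
- foot: Round rubber foot, 20 mm across, sprung, under the tip of the clamp arm; origin at the centre of its underside. The lever swings it down on the sherd with about 4 N
- sherd_mid (a point): Middle of the loose reddish-brown pottery sherd, 67 x 52 x 24 mm, that lies on the carriage (half-way up it)
- loose_glue: Loose white glue bottle with a blue label, 42 mm across, 75 mm high, standing near the press; origin at the centre of its underside. Bystander
- loose_loupe: Loose black loupe, 32 mm across, 27 mm high, standing near the press; origin at the centre of its underside. Bystander
- loose_case: Loose closed yellow case, 68 x 120 x 40 mm, beside the press; origin at the centre of its underside. Bystander

How it is judged:
By the outcome, as a careful person would: the job done as asked, in the order asked, and still so for the second after the job is handed in, with the robot touching nothing.
It also fails if it takes over 48 s, if anything falls off the work surface, if the arm or the gripper's body presses on something with over 40 N, if the wrist force passes 120 N, or if a joint passes its speed limit or range.

## Working session

There is one attempt and no reset: what is moved stays moved. The work goes in short steps, Python scripts to look and compute and a shell command to move; the robot and the scene stay as the last step left them, time stands still between calls to the robot, and variables do not carry over. Pictures are saved under pics/ and viewed, about 8 in all and at most 12, crops included, and the job is handed in when it is done.

```bash
mkdir -p pics
cat > h.py <<'E'
import numpy as np, cv2
from cell import get_state, camera
from scipy.spatial.transform import Rotation as R
def snap(name,fn):
    c=camera(name); cv2.imwrite(f'pics/{fn}.png',c['frame']); np.savez(f'pics/{fn}.npz',**{k:v for k,v in c.items()}); return c
def world(fn,u,v,r=1):
    c=np.load(f'pics/{fn}.npz'); d=c['depth'][v-r:v+r+1,u-r:u+r+1]; d=np.median(d[d>0])
    p=np.linalg.inv(c['camera_matrix'])@[u,v,1]*d
    return c['R'].T@(p-c['t'])
def proj(fn,X):
    c=np.load(f'pics/{fn}.npz'); p=c['camera_matrix']@(c['R']@np.array(X,float)+c['t']); return p[:2]/p[2]
E
python3 - <<'E'
from h import *
s=get_state();print(s)
print(R.from_rotvec(s['orientation']).as_matrix().round(3))
snap('top','top0');snap('side','side0')
E
```

```text
{'t': 0.0, 'q': array([-1.29737476e+00,  3.53637095e-01,  1.63414896e+00,  1.06929009e-05,
        1.15517047e+00, -2.38688063e-03]), 'joint_velocities': array([-0.00088651, -0.00063506,  0.00109637, -0.00087472, -0.00087867,
        0.00025141]), 'joint_efforts': array([-4.16435432e-03, -5.93849766e+01, -3.34221303e+01,  6.93558273e-02,
        2.35972280e-02, -9.43485657e-05]), 'position': array([ 170.08015051, -600.8966437 ,  213.86424644]), 'orientation': array([-2.50505890e+00,  1.89447828e+00,  1.69589999e-03]), 'contact_force': array([-0.22837467,  0.15911723,  0.59561727]), 'moment': array([ 0.0190142 , -0.01210812, -0.00195416]), 'finger_gap': 92.05549271833995}
[[ 0.272 -0.962 -0.   ]
 [-0.962 -0.272  0.001]
 [-0.001 -0.    -1.   ]]
```

View pics/top0.png

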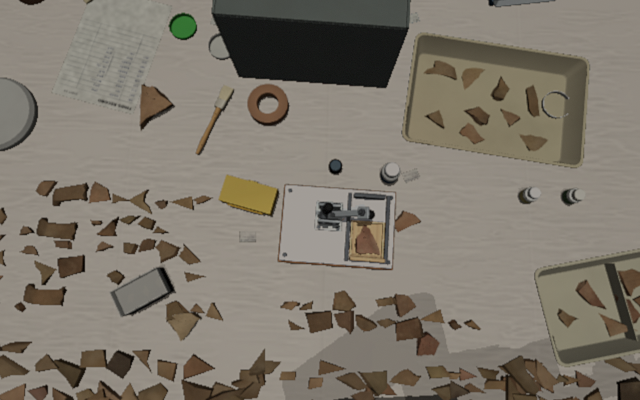

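View pics/side0.png

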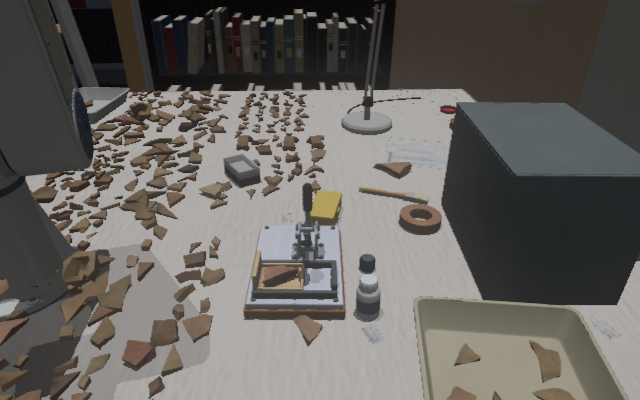

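The top view shows the press at about (285-396, 184-268), the case at (249,196), the bottle at (391,173) and the loupe at (336,166). Next I'll measure the corners.

Run:
```python
from h import *
for n,u,v in [('TL',287,188),('TR',393,192),('BR',390,266),('BL',281,262),('case',249,196),('bottle',391,171),('loupe',336,165),('levtop',327,208),('armtip',369,215),('sherd',367,242),('plate?',366,260),('box edge',310,80)]:
    print(n,world('top0',u,v).round(1))
a=cv2.imread('pics/top0.png')[145:280,210:430]; a=cv2.resize(a,None,fx=3.6,fy=3.6,interpolation=cv2.INTER_CUBIC)
cv2.imwrite('pics/topc.png',cv2.convertScaleAbs(a,alpha=1.3))
b=cv2.imread('pics/side0.png')[170:350,230:400]; b=cv2.resize(b,None,fx=3.3,fy=3.3,interpolation=cv2.INTER_CUBIC)
cv2.imwrite('pics/sidec.png',cv2.convertScaleAbs(b,alpha=1.3))
```

```text
TL [634.5 116.3  33.4]
TR [ 632.1 -123.4   31. ]
BR [ 466.8 -116.3   32.4]
BL [469.3 125.9   1.5]
case [612.7 199.7  41. ]
bottle [ 670.6 -111.6   73.9]
loupe [692.3   6.5  26.7]
levtop [570.3  27.2 187.4]
armtip [567.1 -58.8 122.8]
sherd [516.7 -62.9  54.1]
plate? [477.8 -58.8  75.4]
box edge [901.5  72.7  18.2]
```

View pics/topc.png

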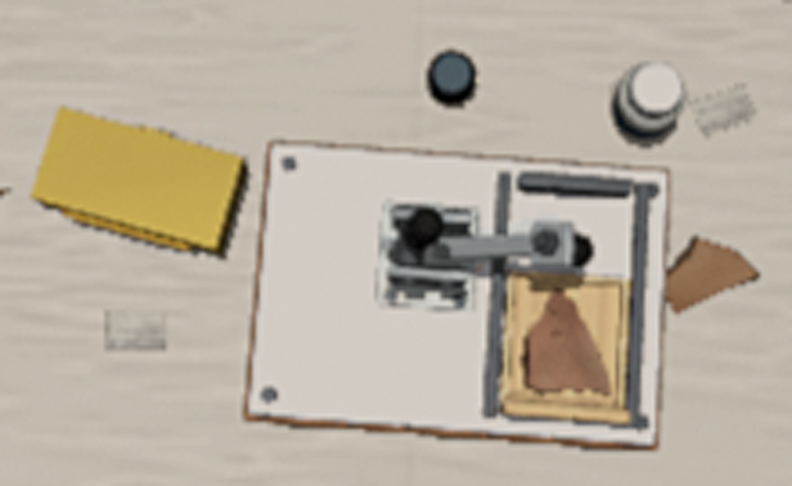

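View pics/sidec.png

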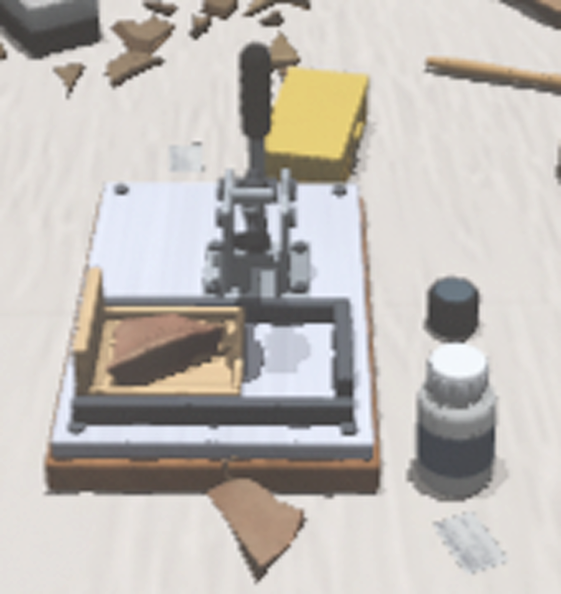

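Run:
```python
from h import *
c=np.load('pics/top0.npz')
def ray(u,v,z):
    d=c['R'].T@np.linalg.inv(c['camera_matrix'])@[u,v,1]; o=-c['R'].T@c['t']; return (o+d*(z-o[2])/d[2])
px=np.array([(270,142),(668,170),(656,440),(247,414)])/3.6-0.36+[210,145]
W=np.array([ray(u,v,32)[:2] for u,v in px]); P=np.array([(69,194),(69,-64),(-109,-64),(-109,194)],float)
print(W.round(1))
w0=W.mean(0);p0=P.mean(0);A=(W-w0);B=(P-p0)
th=np.arctan2((B[:,0]*A[:,1]-B[:,1]*A[:,0]).sum(),(B*A).sum())
M=np.array([[np.cos(th),-np.sin(th)],[np.sin(th),np.cos(th)]]);o=w0-M@p0
print('yaw',np.degrees(th),'origin',o,'res',(P@M.T+o-W).round(1))
np.savez('press.npz',M=M,o=o,th=th)
f=lambda x,y,z:np.r_[M@[x,y]+o,z]
L=1000*0.103
for n,p in dict(pivot=(0,98,86),levend=(0,98-103*np.sin(.08),86+103*np.cos(.08)),foot=(0,0,130)).items(): print(n,f(*p).round(1),proj('top0',f(*p)).round(1),proj('side0',f(*p)).round(1))
inv=lambda X:(M.T@(np.array(X)[:2]-o)).round(1)
for n,X in dict(levtop=[570.3,27.2],sherd=[516.7,-62.9],plate=[477.8,-58.8],loupe=[692,6.5],bottle=[670,-111],case=[612,199]).items(): print(n,inv(X))
```

```text
[[ 643.6  122.1]
 [ 632.3 -128.1]
 [ 465.  -120.4]
 [ 474.1  129.4]]
yaw -2.406607491427864 origin [571.02783463 -65.05794184] res [[ 4.5  3.8]
 [ 4.9 -3.8]
 [-5.6 -4. ]
 [-3.9  4. ]]
pivot [575.1  32.9  86. ] [323.5 212.1] [307.2 226.5]
levend [574.8  24.6 188.7] [328.5 205.6] [306.6 182.4]
foot [571.  -65.1 130. ] [372.6 212.7] [305.8 236.4]
levtop [-4.6 92.1]
sherd [-54.4  -0.1]
plate [-93.4   2.3]
loupe [117.9  76.6]
bottle [100.8 -41.7]
case [ 29.8 265.5]
```

```bash
cat >> h.py <<'E'
def to(x,y,z,yaw=None):
    d=np.load('press.npz'); s=get_state(); T=R.from_rotvec(s['orientation']).as_matrix()
    t=np.r_[d['M']@[x,y]+d['o'],z]; u=(T.T@(t-s['position'])/40).round(2)
    cur=np.degrees(np.arctan2(T[1,0],T[0,0])); tr=0 if yaw is None else -((np.degrees(d['th'])+yaw-cur+180)%360-180)/8
    print('to',(x,y,z),u,'turn',round(tr,2))
def where():
    d=np.load('press.npz'); s=get_state(); p=s['position']
    print('t',s['t'],'press',(d['M'].T@(p[:2]-d['o'])).round(1),p[2].round(1),'F',(d['M'].T@s['contact_force'][:2]).round(1),s['contact_force'][2].round(1),'gap',s['finger_gap'].round(1))
E
python3 -c "
import numpy as np
d=dict(np.load('press.npz')); d['o']=d['o']+[-2,0]; np.savez('press.npz',**d)
from h import *
to(-150,-12,150,-90)"
```

```text
to (-150, -12, 150) [-11.06  -9.59   1.61] turn 2.28
```

```bash
python3 -m creep '[{"claw":0,"xyz":[-1,-0.9,0.1],"turn":0.5},{"claw":0,"xyz":[-2.3,-2,0.3],"turn":1},{"claw":0,"xyz":[-3.5,-3,0.5],"turn":1.5},{"claw":0,"xyz":[-4.6,-4,0.7],"turn":2},{"claw":0,"xyz":[-5.7,-5,0.9],"turn":2.28},{"claw":0,"xyz":[-6.8,-6,1.1],"turn":2.28},{"claw":0,"xyz":[-7.9,-6.9,1.3],"turn":2.28},{"claw":0,"xyz":[-9,-7.8,1.5],"turn":2.28},{"claw":0,"xyz":[-10,-8.7,1.6],"turn":2.28},{"claw":0,"xyz":[-11.06,-9.6,1.6],"turn":2.28},{"claw":0,"xyz":[-11.06,-9.6,1.6],"turn":2.28},{"claw":0,"xyz":[-11.06,-9.6,1.6],"turn":2.28}]' 40
python3 - <<'E'
from h import *
where(); to(-130,-12,62,-90); to(-60,-12,62,-90); to(-52,-12,62)
snap('side','side1'); c=snap('wrist','w1')
a=cv2.imread('pics/side1.png')[120:350,200:420]; a=cv2.resize(a,(612,640))[:600]
cv2.imwrite('pics/s1c.png',cv2.convertScaleAbs(a,alpha=1.3))
E
```

```text
t: 1.6
position: [418.6, -70.7, 150.3]
orientation: [2.175, -2.267, -0.002]
contact_force: [0.1, 0.5, 0.1]
finger_gap: 0.3Traceback (most recent call last):
  File "<stdin>", line 2, in <module>
  File "h.py", line 19, in where
    print('t',s['t'],'press',(d['M'].T@(p[:2]-d['o'])).round(1),p[2].round(1),'F',(d['M'].T@s['contact_force'][:2]).round(1),s['contact_force'][2].round(1),'gap',s['finger_gap'].round(1))
                                                                                                                                                                  ^^^^^^^^^^^^^^^^^^^^^
AttributeError: 'float' object has no attribute 'round'
```

```bash
sed -i "s/s\['finger_gap'\].round(1)/round(s['finger_gap'],1)/" h.py
python3 - <<'E'
from h import *
where(); to(-130,-12,62,-90); to(-60,-12,62,-90)
snap('wrist','w1')
E
```

```text
t 1.6 press [-150.1  -11.9] 150.3 F [0.1 0.5] 0.1 gap 0.3
to (-130, -12, 62) [ 0.   -0.5   2.21] turn 0.01
to (-60, -12, 62) [ 0.01 -2.25  2.2 ] turn 0.01
```

View pics/w1.png

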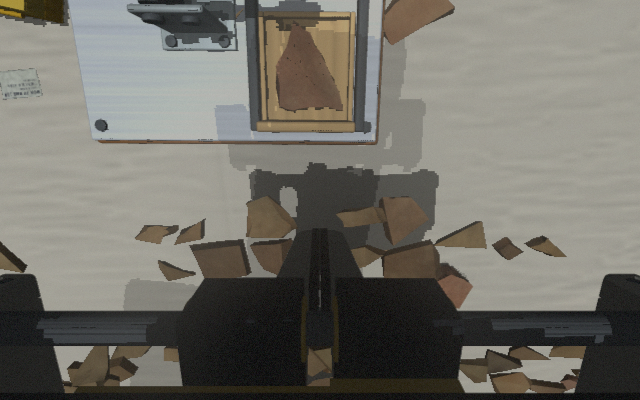

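The wrist view shows the push plate's top edge at columns 257-355, row ~126, and the fingers well in front of it. I'll check its position and then go down.

```bash
python3 - <<'E'
from h import *
c=np.load('pics/w1.npz'); s=get_state(); T=R.from_rotvec(s['orientation']).as_matrix(); d=np.load('press.npz')
for u,v in [(262,126),(306,126),(350,126),(306,130),(310,75),(383,20)]:
    z=np.median(c['depth'][v-1:v+2,u-1:u+2]); p=np.linalg.inv(c['camera_matrix'])@[u,v,1]*z
    w=T@(c['tool_from_camera']@np.r_[p,1])[:3]+s['position']; print(u,v,(d['M'].T@(w[:2]-d['o'])).round(1),w[2].round(1))
E
python3 -m creep '[{"claw":0,"xyz":[0,0,1],"turn":0},{"claw":0,"xyz":[0,0,2.2],"turn":0},{"claw":0,"xyz":[0,-0.4,2.2],"turn":0},{"claw":0,"xyz":[0,-0.6,2.2],"turn":0},{"claw":0,"xyz":[0,-0.8,2.2],"turn":0},{"claw":0,"xyz":[0,-0.9,2.2],"turn":0},{"claw":0,"xyz":[0,-1.0,2.2],"turn":0},{"claw":0,"xyz":[0,-1.1,2.2],"turn":0},{"claw":0,"xyz":[0,-1.2,2.2],"turn":0}]'
python3 -c "
from h import *
where()"
```

```text
262 126 [-87.6  30.2] 74.6
306 126 [-87.7  -2.3] 74.8
350 126 [-87.7 -34.8] 74.4
306 130 [-90.6  -2.2] 73.7
310 75 [-50.5  -5. ] 55.7
383 20 [ -3.9 -65.3] 18.5
t: 2.78
position: [466.3, -73.1, 62.3]
orientation: [2.173, -2.268, -0.003]
contact_force: [-1.7, 0.5, 1.3]
finger_gap: 0.5
t 2.775 press [-102.3  -12.4] 62.3 F [-1.8  0.4] 1.3 gap 0.5
```

```bash
python3 -m creep '[{"claw":0,"xyz":[0,-0.1,0],"turn":0},{"claw":0,"xyz":[0,-0.2,0],"turn":0},{"claw":0,"xyz":[0,-0.3,0],"turn":0},{"claw":0,"xyz":[0,-0.4,0],"turn":0},{"claw":0,"xyz":[0,-0.5,0],"turn":0},{"claw":0,"xyz":[0,-0.6,0],"turn":0},{"claw":0,"xyz":[0,-0.7,0],"turn":0},{"claw":0,"xyz":[0,-0.8,0],"turn":0},{"claw":0,"xyz":[0,-0.9,0],"turn":0},{"claw":0,"xyz":[0,-1.0,0],"turn":0},{"claw":0,"xyz":[0,-1.08,0],"turn":0},{"claw":0,"xyz":[0,-1.12,0],"turn":0}]'
python3 -c "
from h import *
where()
snap('side','side2')
b=cv2.imread('pics/side2.png')[100:350,180:420]; b=cv2.resize(b,None,fx=2.4,fy=2.4,interpolation=cv2.INTER_CUBIC)
cv2.imwrite('pics/s2c.png',cv2.convertScaleAbs(b,alpha=1.3))"
```

```text
t: 4.28
position: [511.4, -75.0, 62.2]
orientation: [2.174, -2.268, -0.003]
contact_force: [-2.2, -1.2, -0.2]
finger_gap: 0.4
t 4.275 press [-57.2 -12.4] 62.2 F [-2.1 -1.3] -0.2 gap 0.4
```

View pics/s2c.png

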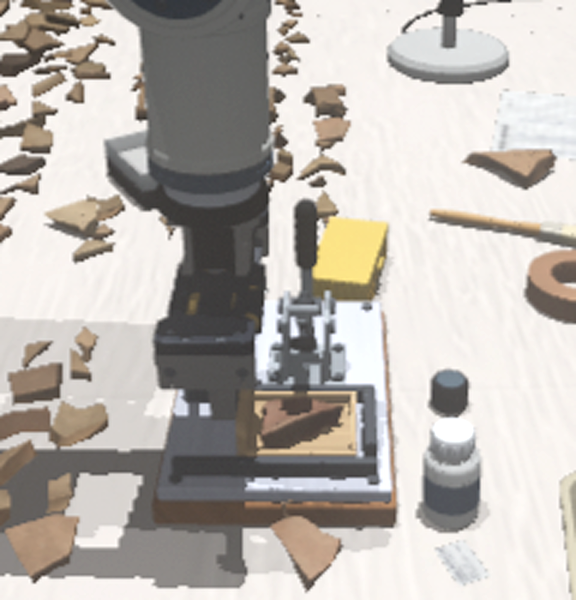

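The carriage is nearly in: the tray's far edge is at (355,425), the stop at (368,425), and the body is clear of the lever and arm. I'll push the last few mm until the force rises.

```bash
python3 -m creep '[{"claw":0,"xyz":[0,-0.05,0],"turn":0},{"claw":0,"xyz":[0,-0.1,0],"turn":0},{"claw":0,"xyz":[0,-0.13,0],"turn":0},{"claw":0,"xyz":[0,-0.15,0],"turn":0},{"claw":0,"xyz":[0,-0.15,0],"turn":0}]'
python3 -c "
from h import *
where()"
```

```text
t: 4.95
position: [515.8, -75.2, 62.1]
orientation: [2.172, -2.266, -0.006]
contact_force: [-8.0, -0.9, 6.7]
finger_gap: 0.5
t 4.95 press [-52.8 -12.4] 62.1 F [-7.9 -1.3] 6.7 gap 0.5
```

```bash
python3 -m creep '[{"claw":0,"xyz":[0,-0.05,0],"turn":0},{"claw":0,"xyz":[0,-0.08,0],"turn":0},{"claw":0,"xyz":[0,-0.08,0],"turn":0}]'
python3 -c "
from h import *
where()"
```

```text
t: 5.32
position: [515.8, -75.1, 61.8]
orientation: [2.17, -2.263, -0.014]
contact_force: [-12.7, -1.5, 9.8]
finger_gap: 0.7
t 5.325 press [-52.7 -12.2] 61.8 F [-12.6  -2.1] 9.8 gap 0.7
```

```bash
python3 -m creep '[{"claw":0,"xyz":[0,0.3,0],"turn":0},{"claw":0,"xyz":[0,1,0],"turn":0},{"claw":0,"xyz":[0,1.2,-1.5],"turn":0},{"claw":0,"xyz":[0,1.2,-3],"turn":-1.3},{"claw":0,"xyz":[0,1.2,-4.5],"turn":-2.6},{"claw":0,"xyz":[0,1.2,-4.5],"turn":-3.9},{"claw":0,"xyz":[0,1.2,-4.5],"turn":-5.2},{"claw":0,"xyz":[0,1.2,-4.5],"turn":-6.5},{"claw":0,"xyz":[0,1.2,-4.5],"turn":-7.8},{"claw":0,"xyz":[0,1.2,-4.5],"turn":-9.1},{"claw":0,"xyz":[0,1.2,-4.5],"turn":-10.4},{"claw":0,"xyz":[0,1.2,-4.5],"turn":-11.25}]'
python3 - <<'E'
from h import *
where(); to(-2,40,240,0); to(-2,40,170,0); s=get_state(); print(s['q'].round(2))
c=snap('top','top3'); snap('side','side3')
d=np.load('press.npz')
# grip top: highest points near lever
dep=c['depth']; v,u=np.mgrid[195:225,310:345]; z=dep[v,u]
P=np.stack([u*z,v*z,z],-1).reshape(-1,3)@np.linalg.inv(c['camera_matrix']).T; W=(P-c['t'])@c['R']
k=(W[:,2]>165)&(W[:,2]<200); print('grip',k.sum(),(d['M'].T@(W[k,:2].mean(0)-d['o'])).round(1),W[k,2].max())
a=c['frame'][145:280,230:420]; b=cv2.imread('pics/side3.png')[160:320,230:370]
a=cv2.resize(a,(500,355));b=cv2.resize(b,(280,320));b=np.vstack([b,np.zeros((35,280,3),np.uint8)])
cv2.imwrite('pics/c3.png',cv2.convertScaleAbs(np.hstack([a,b]),alpha=1.3))
E
```

```text
t: 6.82
position: [470.1, -73.2, 242.5]
orientation: [-3.139, 0.059, 0.014]
contact_force: [0.1, 0.1, 0.5]
finger_gap: 0.4
t 6.825 press [-98.5 -12.3] 242.5 F [0.1 0.1] 0.5 gap 0.4
to (-2, 40, 240) [ 2.42 -1.3   0.04] turn 0.03
to (-2, 40, 170) [ 2.43 -1.29  1.79] turn 0.03
[-0.16  0.09  1.9   0.    1.15 -0.12]
grip 86 [ 0.5 91.2] 191.19602926782267
```

View pics/c3.png

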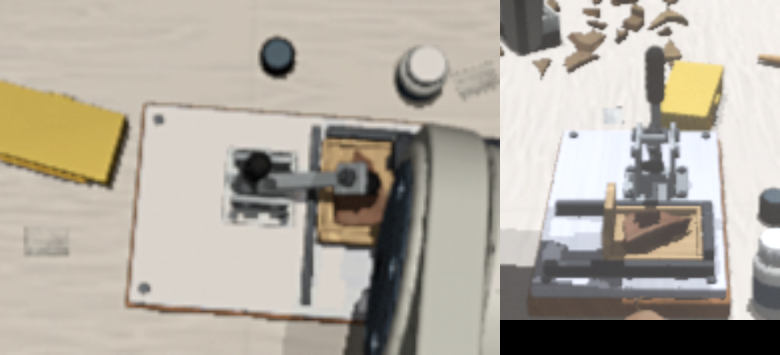

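The carriage is against its stop with the sherd under the foot. In the side view the tray's far edge touches the stop at (700,235). The grip measures (0.5, 91, 191) in the press frame, close to the expected (0, 90, 189). Next the lever.

```bash
python3 -m creep '[{"claw":0,"xyz":[1,-0.5,0],"turn":0},{"claw":0,"xyz":[2,-1.2,0],"turn":0},{"claw":0,"xyz":[2.47,-1.55,0],"turn":0},{"claw":0,"xyz":[2.47,-1.55,0.5],"turn":0},{"claw":0,"xyz":[2.47,-1.55,1.2],"turn":0},{"claw":0,"xyz":[2.47,-1.55,1.78],"turn":0},{"claw":0,"xyz":[2.47,-1.55,1.78],"turn":0}]'
python3 - <<'E'
from h import *
where()
for a in np.arange(0,1.31,.1): to(0,round(78+85*np.sin(a)-9*np.cos(a)+10,1),round(86+85*np.cos(a)+9*np.sin(a),1),0)
E
```

```text
t: 7.8
position: [569.6, -15.1, 169.1]
orientation: [-3.139, 0.068, 0.019]
contact_force: [0.5, 0.6, -0.3]
finger_gap: 0.6
t 7.8 press [-1.5 50. ] 169.1 F [0.5 0.6] -0.3 gap 0.6
to (0, np.float64(79.0), np.float64(171.0)) [ 0.04 -0.73 -0.05] turn -0.01
to (0, np.float64(87.5), np.float64(171.5)) [ 0.04 -0.94 -0.06] turn -0.01
to (0, np.float64(96.1), np.float64(171.1)) [ 0.04 -1.15 -0.05] turn -0.01
to (0, np.float64(104.5), np.float64(169.9)) [ 0.04 -1.36 -0.02] turn -0.01
to (0, np.float64(112.8), np.float64(167.8)) [ 0.04 -1.57  0.03] turn -0.01
to (0, np.float64(120.9), np.float64(164.9)) [ 0.04 -1.77  0.11] turn -0.01
to (0, np.float64(128.6), np.float64(161.2)) [ 0.04 -1.97  0.2 ] turn -0.01
to (0, np.float64(135.9), np.float64(156.8)) [ 0.04 -2.15  0.31] turn -0.01
to (0, np.float64(142.7), np.float64(151.7)) [ 0.04 -2.32  0.44] turn -0.01
to (0, np.float64(149.0), np.float64(145.9)) [ 0.04 -2.47  0.58] turn -0.01
to (0, np.float64(154.7), np.float64(139.5)) [ 0.04 -2.62  0.74] turn -0.01
to (0, np.float64(159.7), np.float64(132.6)) [ 0.05 -2.74  0.92] turn -0.01
to (0, np.float64(164.0), np.float64(125.2)) [ 0.05 -2.85  1.1 ] turn -0.01
to (0, np.float64(167.5), np.float64(117.4)) [ 0.05 -2.94  1.3 ] turn -0.01
```

```bash
python3 -m creep '[{"claw":0,"xyz":[0.04,-0.4,0],"turn":0},{"claw":0,"xyz":[0.04,-0.6,0],"turn":0},{"claw":0,"xyz":[0.04,-0.75,0],"turn":0},{"claw":0,"xyz":[0.04,-0.95,0],"turn":0},{"claw":0,"xyz":[0.04,-1.15,0],"turn":0},{"claw":0,"xyz":[0.04,-1.36,0.03],"turn":0},{"claw":0,"xyz":[0.04,-1.57,0.07],"turn":0},{"claw":0,"xyz":[0.04,-1.77,0.13],"turn":0}]'
python3 - <<'E'
from h import *
where()
c=snap('side','side4')
b=c['frame'][100:320,210:420]; b=cv2.resize(b,None,fx=2.6,fy=2.6,interpolation=cv2.INTER_CUBIC)
cv2.imwrite('pics/s4c.png',cv2.convertScaleAbs(b,alpha=1.3))
for a in np.arange(.5,1.31,.1): to(0,round(78+85*np.sin(a)-9*np.cos(a)+10,1),round(86+85*np.cos(a)+9*np.sin(a),1),0)
E
```

```text
t: 8.8
position: [574.7, 55.3, 164.3]
orientation: [-3.14, 0.068, 0.017]
contact_force: [0.9, -5.7, -0.6]
finger_gap: 0.3
t 8.8 press [  0.6 120.4] 164.3 F [ 1.2 -5.6] -0.6 gap 0.3
to (0, np.float64(120.9), np.float64(164.9)) [-0.01  0.01 -0.02] turn -0.01
to (0, np.float64(128.6), np.float64(161.2)) [-0.01 -0.18  0.07] turn -0.01
to (0, np.float64(135.9), np.float64(156.8)) [-0.01 -0.37  0.18] turn -0.01
to (0, np.float64(142.7), np.float64(151.7)) [-0.01 -0.54  0.31] turn -0.01
to (0, np.float64(149.0), np.float64(145.9)) [-0.01 -0.69  0.45] turn -0.01
to (0, np.float64(154.7), np.float64(139.5)) [-0.01 -0.84  0.61] turn -0.01
to (0, np.float64(159.7), np.float64(132.6)) [-0.   -0.96  0.78] turn -0.01
to (0, np.float64(164.0), np.float64(125.2)) [-0.   -1.07  0.97] turn -0.01
to (0, np.float64(167.5), np.float64(117.4)) [ 0.   -1.15  1.17] turn -0.01
```

View pics/s4c.png

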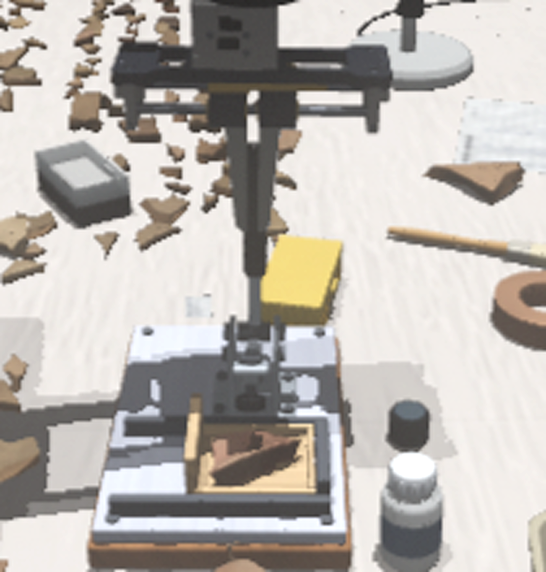

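The fingers (tip at (255,270)) are pushing the lever, which is partly over; the force is 5.6 N. I'll continue along the arc.

```bash
python3 -m creep '[{"claw":0,"xyz":[0,-0.18,0.07],"turn":0},{"claw":0,"xyz":[0,-0.37,0.18],"turn":0},{"claw":0,"xyz":[0,-0.54,0.31],"turn":0},{"claw":0,"xyz":[0,-0.7,0.45],"turn":0},{"claw":0,"xyz":[0,-0.84,0.61],"turn":0},{"claw":0,"xyz":[0,-0.96,0.78],"turn":0},{"claw":0,"xyz":[0,-1.07,0.97],"turn":0},{"claw":0,"xyz":[0,-1.07,0.97],"turn":0}]'
python3 - <<'E'
from h import *
where()
E
```

```text
t: 9.85
position: [575.5, 99.1, 124.4]
orientation: [-3.14, 0.067, 0.019]
contact_force: [-0.3, -1.0, -0.1]
finger_gap: 0.5
t 9.85 press [ -0.4 164.3] 124.4 F [-0.3 -1. ] -0.1 gap 0.5
```

The force has gone, so the lever has snapped over. I'll retreat upward and back, and look.

```bash
python3 -m creep '[{"claw":0,"xyz":[0,0.1,-0.8],"turn":0},{"claw":0,"xyz":[0,0.1,-2],"turn":0},{"claw":0,"xyz":[0,0.1,-3.3],"turn":0},{"claw":0,"xyz":[-1.2,0.1,-3.5],"turn":0},{"claw":0,"xyz":[-2.7,0.1,-3.5],"turn":0},{"claw":0,"xyz":[-4,0.1,-3.5],"turn":0},{"claw":0,"xyz":[-4,0.1,-3.5],"turn":0},{"claw":0,"xyz":[-4,0.1,-3.5],"turn":0}]'
python3 - <<'E'
from h import *
where()
c=snap('top','top5'); e=snap('side','side5'); d=np.load('press.npz')
inv=lambda X:(d['M'].T@(X[:2]-d['o'])).round(1)
for y in (150,180,197):
    a=1.37; w=np.r_[d['M']@[0,y]+d['o'],86+(y-98)*np.tan(.2)+9]; p=proj('top5',w).round().astype(int); q=world('top5',*p); print(y,w.round(0),p,inv(q),q[2].round(1))
for n,u,v in [('case',249,196),('bottle',391,171),('loupe',336,165)]: print(n,world('top0',u,v).round(1),world('top5',u,v).round(1),cv2.absdiff(cv2.imread('pics/top0.png')[v-14:v+14,u-14:u+14],c['frame'][v-14:v+14,u-14:u+14]).mean())
a=c['frame'][145:280,210:410]; b=e['frame'][170:330,230:370]
a=cv2.resize(a,(440,297));b=cv2.resize(b,(350,400));a=np.vstack([a,np.zeros((103,440,3),np.uint8)])
cv2.imwrite('pics/c5.png',cv2.convertScaleAbs(np.hstack([a,b]),alpha=1.3))
E
```

```text
t: 10.85
position: [418.3, 101.9, 267.0]
orientation: [-3.14, 0.067, 0.016]
contact_force: [0.3, -1.4, -0.4]
finger_gap: 0.5
t 10.85 press [-157.6  160.5] 267.0 F [ 0.4 -1.4] -0.4 gap 0.5
150 [575.  85. 106.] [298 210] [  0.3 150.9] 106.3
180 [577. 115. 112.] [284 209] [ -0.4 179.2] 112.4
197 [577. 132. 115.] [275 208] [  1.2 198.6] 105.9
case [612.7 199.7  41. ] [612.8 199.7  40.7] 2.3962585034013606
bottle [ 670.6 -111.6   73.9] [ 670.4 -111.5   74.6] 2.860544217687075
loupe [692.3   6.5  26.7] [692.2   6.5  27.3] 2.5233843537414966
```

View pics/c5.png

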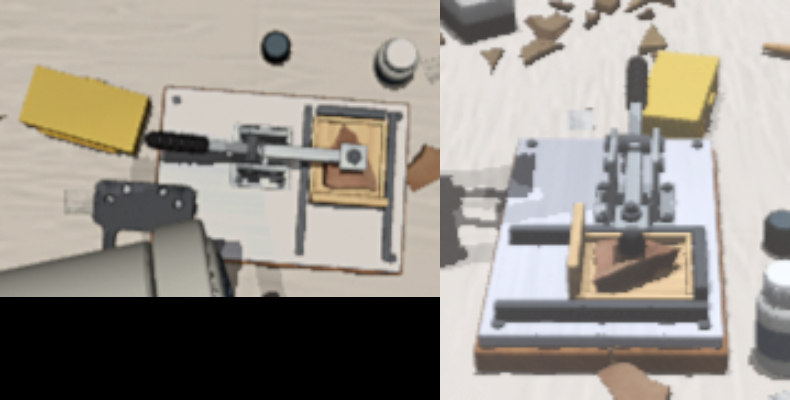

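The lever lies locked (grip at (178,142)), and its heights match 0.2 rad above level. The foot is on the sherd at (352,157), the carriage is still in, and the bystanders haven't moved.

```bash
python3 -c "
from cell import job_done
print(job_done())"
```

```text
the job is handed in; nothing more can be done
None
```

The carriage is fully in and the clamp lever is locked, with the foot pressing on the sherd. I handed the job in at about 11 s of the 48 s allowed.

- **Carriage:** I pushed it with the closed fingers, 50 mm in. The force then rose from about 2 N to 13 N with no further movement, and the tray is seen against its end stop.
- **Lever:** I pushed it along its arc past the dead point, at 5.6 N when checked part-way. After that the fingers felt no load, and the lever had snapped down.
- **Last checks:** With the robot clear, the lever's height matched the locked angle at two points, 106 mm and 112 mm. A third point, at its rounded end, read 106 mm against 115 mm, because the grip curves away there. The foot is seen on the sherd.
- **Bystanders:** The case, bottle and loupe are within 1 mm of where they started.

The board's outline measured about 8 mm smaller than stated, probably because I read the plate's edge. The push plate and lever positions agreed with the press frame to about 3 mm.

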